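Sweep the casting buttons into the recovery hopper

TASK

Clear the alloy recovery board for the next job using the fingers only as a pusher, picking nothing up: push the hopper's sliding cover fully open by its upturned lip, sweep the three cut-off casting buttons along the board so that all drop into the hopper, then push the cover fully shut again. Leave the plaster cast standing on the board, and the pliers and mixing bowl beside it, where they are.

Things in the scene. Friction and masses are not known exactly. Their poses are not given: they have to be found in the camera images.
- board: Recovery board, fixed to the bench: a grey metal pan, 361 mm long (its y), 200 mm wide (its x) at the +y end, 128 mm wide at the hopper (-y) end. Origin at bench level, in the middle of its width; z up, +x to the far side from the robot, -y is the sweeping direction. The drawer front with a knob under the hopper is fixed and no part of the job.
- deck_mid (a point): Middle of the flat deck at deck height: board x 0, y +73 mm, z 50 mm. The deck runs from board y -40 to +184 mm inside rims 12 mm high with inner faces at x -96 and +96 mm and at y +184 mm. From y +12 to -42 mm the side rims slant in like a funnel to inner faces at x -53 and +53 mm; there the deck ends at the hopper's mouth.
- hopper_mouth (a point): Centre of the hopper's mouth at deck height: board x 0, y -71 mm, z 50 mm. The hopper is a pit 104 mm wide in x, from board y -40 to -103 mm, with its floor 7 mm above the bench. Beyond it, to y -173 mm, a shelf takes the opened cover between low rails (5 mm above deck height).
- cover (a joint): The hopper's sliding cover, in m: 0 = fully shut, 0.060 = fully open (end stops). It opens straight along the board's -y and starts within 10 mm of shut. A flat steel plate 64 mm long, its top flush with the deck; sliding friction about 1.5 N; it stays where it is left.
- cover_lip (a point): Centre of the cover's upturned lip, 8 mm above deck height: an upright plate on the cover's deck-side edge, 100 mm wide in board x, 3 mm thick (5 mm at its round top), rising 18 mm above the deck. Push it toward -y from the deck to open, toward +y from beyond (above the cover plate) to shut. Shut it is at board y -41.5 mm, open at -101.5 mm.
- button_a_mid (a point): Smallest of three loose casting buttons: round discs of pale gold dental alloy, stub up on the deck. This one is 23 mm across, its disc 8 mm thick, 15 mm high with the cut sprue stub in its middle; about 24 g. The point is on its axis, 5.5 mm above its underside.
- button_b_mid (a point): Middle casting button, same shape, 25.6 mm across, about 30 g. Point on its axis 5.5 mm above its underside.
- button_c_mid (a point): Largest casting button, same shape, 28 mm across, about 36 g. Point on its axis 5.5 mm above its underside.
- cast: Yellowish plaster dental cast, loose, 60 x 79 mm and 26 mm high, standing on the deck in the +x, +y corner of the board. Origin at the centre of its underside, 60 mm along its x. Must be left alone.
- pliers: Red-handled pliers, 154 x 44 x 12 mm, lying on the bench to the right of the board, beyond its hopper end; origin at the centre of the underside. Must be left alone.
- mixing_bowl: Grey-blue rubber mixing bowl, 90 mm across and 61 mm high, on the bench to the left of the board; origin at the centre of its underside. Must be left alone.

How it is judged:
By the outcome, as a careful person would: the job done as asked, in the order asked, and still so for the second after the job is handed in, with the robot touching nothing.
It also fails if it takes over 61 s, if anything falls off the work surface, if the arm or the gripper's body presses on something with over 40 N, if the wrist force passes 120 N, or if a joint passes its speed limit or range.

ROBOT

A 6-joint arm with a two-finger parallel gripper is mounted at the origin on a cart in front of the work surface, level with it; the furniture and walls round the work are solid. World frame = base frame: x ahead of the robot, y to its left, z up, the work surface at z = 0. Lengths are in m, angles in rad, forces in N, time in s.
With the tool pointing down it reaches from about 0.3 to 0.775 m from the base axis. Payload 14.6 kg.
Tool frame: the origin (TCP) lies at the very end of the fingers, on their centre line; the grasp point (between the pads) lies 19 mm behind it; y points along the fingers, z is the direction in which the jaws open and shut, and the axes are right-handed (so a half turn about y gives the same grasp; the last joint's range is limited). The gripper opens to 94 mm and grips with 3 to 60 N. Pads are 16 mm wide; open, the fingers measure 119 mm over their backs; the gripper's body (75 mm by 177 mm) begins 78 mm behind the grasp point.
Start: joints at [1.071, 0.3, 1.521, -0, 1.321, -0.067], TCP at [0.231, 0.499, 0.205] pointing down, gripper open.
Joint ranges: [-3.03, 3.03], [-0.79, 2.21], [0.23, 2.52], [-1.04, 4.18], [0, 3.07], [-2.55, 2.55]. Speed limits (rad/s): [2.22, 2.22, 2.57, 3.14, 3.14, 3.14].

INTERFACE

Orientations are given as [roll, pitch, yaw] about the fixed x, y, z axes, in that order (R = Rz(yaw) Ry(pitch) Rx(roll)).
In Python, from station import get_obs, camera, job gives the robot as it stands.
- The arm moves only by the tool step_arm, never from a script. Its argument "targets" is a list of rows, each a list of 6 numbers: the shift along the tool's x, y, z in mm, then the turn, a rotation vector about the tool's x, y, z in degrees. In form: [[dx, dy, dz, rx, ry, rz], ...]. A call has 1 to 12 rows; each row shifts and turns the commanded pose from where the row before left it, along the tool's axes as they then stand; what a row does not reach is not made up. A row lasts 1/8 s, in which the tool goes at most 62.5 mm and 10.7 degrees, less where a joint would pass 70% of its speed; a pose out of reach is approached as far as the arm can. A call is refused whole if a number of a shift passes 62.5 or a number of a turn 10.7, either way. A call with a gripper value outside its range is refused whole. "gripper" is the opening, from -1 (shut) to 1 (fully open), set as the call begins (left out, the last holds). The fingers move at their own pace and stop on an object; "squeeze" is the grip in N (left out, the last holds). Time passes only in rows, so rows that do not move let the fingers close. It gives the time, the measured TCP pose, the force and the opening at its end, in the units of the state.
- get_obs(): the state, without advancing time (a new reading comes with each control period).
- camera(name): name is "side" or "top"; returns a dict with "pixels" (384x512x3 uint8, red, green, blue), "intrinsics" (3x3 intrinsics, pixels), "k1" (the pictures are not rectified: a ray, as slopes to the right and down, at radius r is drawn at 1 + k1 r^2 times it, then the intrinsics apply), "R" (3x3) and "t" (3): a world point X has camera coordinates R X + t. Camera axes: x right, y down, z forward; pixel columns grow to the right and rows downward; lengths in m; the calibration is good to about 2 mm. A picture is of the moment at which its call begins. There is no depth.
- job.hand_in(): hands the job in, once; it reports no verdict.
The state is a dict: "time_s": time; "qpos": joint angles; "joint_vel": joint speeds; "tau": joint torques, N m; "ee_pos": TCP position; "eef_rot": TCP orientation; "force": force on the tool from outside, world axes, zero at the start; "moment": the same for the moment, N m; "grip_width": finger opening in m.
Only numpy, scipy, OpenCV 4.12 (cv2) and the standard library are available. Lean on these libraries where they do the work, as an engineer would, in place of code of your own. Each camera call takes 0.05 s, during which the arm holds its last target.

## Working session

There is one attempt and no reset: what is moved stays moved. The work goes in short steps, Python scripts to look and compute and a tool call to move; the robot and the scene stay as the last step left them, time stands still between calls to the robot, and variables do not carry over. Pictures are saved under pics/ and viewed, and the job is handed in when it is done.

Besides the shell and the picture viewer there is one more tool, called after "Emit:" as name([rows], argument=value, ...), one row to a line, values as JSON. step_arm: Moves the arm, as the interface text tells. Its arguments: {"type":"object","properties":{"targets":{"type":"array","items":{"type":"array","items":{"type":"number"}}},"gripper":{"type":"number"},"squeeze":{"type":"number"}},"required":["targets"]}

```bash
ls; mkdir -p pics; python3 - <<'E'
from station import get_obs, camera, job
import cv2,numpy as np,pickle
o=get_obs();print(o)
for n in("top","side"):
    c=camera(n);cv2.imwrite(f"pics/{n}0.png",c["pixels"][:,:,::-1]);print(n,c["intrinsics"],c["k1"],c["R"],c["t"])
    pickle.dump(c,open(f"{n}0.pkl","wb"))
E
```

```text
pics
{'time_s': 0.0, 'qpos': array([ 1.07141941e+00,  3.00529482e-01,  1.52159005e+00,  6.41149096e-06,
        1.32066535e+00, -6.66022707e-02]), 'joint_vel': array([-0.00103663,  0.00049839, -0.00027369, -0.00117605,  0.00023165,
        0.00039849]), 'tau': array([-3.03390516e-03, -5.31799901e+01, -3.52734876e+01,  7.07216584e-02,
        2.44917726e-02, -1.08624711e-04]), 'ee_pos': array([0.23054342, 0.49906465, 0.2048505 ]), 'eef_rot': array([-1.57198550e+00,  8.55426126e-05, -4.32776284e-01]), 'force': array([-0.71162859, -0.35749901,  0.55427068]), 'moment': array([ 0.02240835, -0.00578091,  0.0307697 ]), 'grip_width': 0.09407780497523417}
top [[488.21820436   0.         251.29211108]
 [  0.         488.21820436 189.75899246]
 [  0.           0.           1.        ]] -0.07564290199101545 [[-0.0069981  -0.99982713  0.01722605]
 [-0.9923595   0.00482174 -0.12328577]
 [ 0.1231814  -0.0179572  -0.99222169]] [0.0742728  0.55355559 1.32927914]
side [[416.85899304   0.         249.11093239]
 [  0.         416.85899304 180.29270348]
 [  0.           0.           1.        ]] -0.052639342553012614 [[ 0.89677938 -0.44245917 -0.00407809]
 [-0.15967919 -0.31501599 -0.93555731]
 [ 0.41266124  0.83963969 -0.35315137]] [-0.4508601   0.18354608  0.94115186]
```

View pics/top0.png

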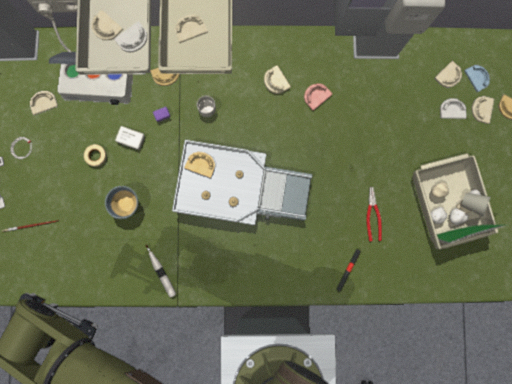

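View pics/side0.png

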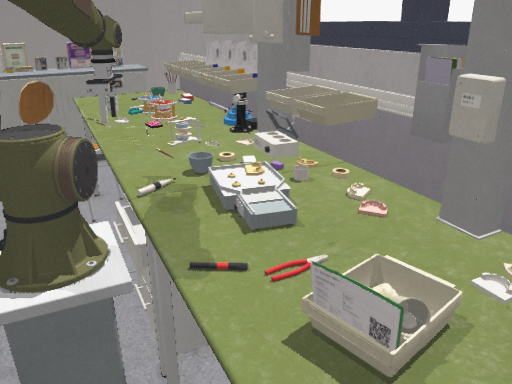

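```bash
python3 - <<'E'
import cv2
a=cv2.imread("pics/top0.png")
cv2.imwrite("pics/top0c.png",cv2.resize(a[130:330,150:350],None,fx=3,fy=3,interpolation=cv2.INTER_CUBIC))
E
python3 - <<'E'
import cv2
a=cv2.imread("pics/top0.png")
cv2.imwrite("pics/top0d.png",cv2.resize(a[130:235,165:320],None,fx=5,fy=5,interpolation=cv2.INTER_CUBIC))
E
```

```text
(no output)
```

View pics/top0d.png

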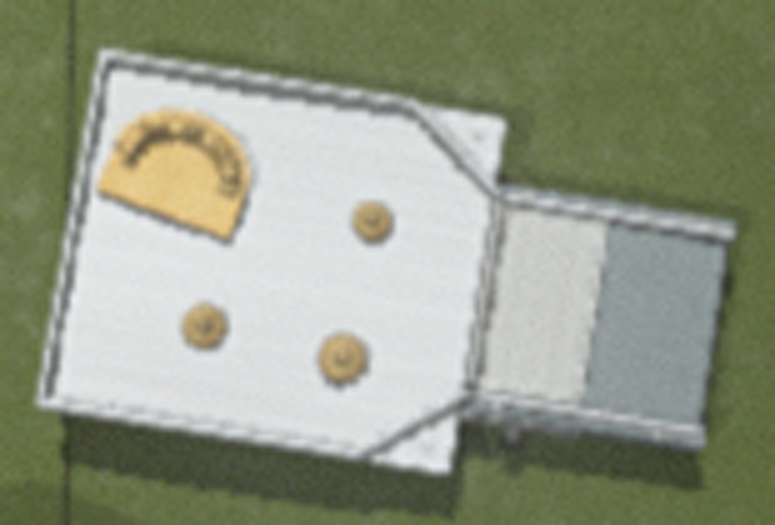

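```bash
cat > h.py <<'E'
import numpy as np,cv2,pickle
from scipy.optimize import least_squares
def proj(c,X):
    X=np.atleast_2d(X);d=np.array([c["k1"],0,0,0,0.])
    return cv2.projectPoints(X.astype(float),cv2.Rodrigues(c["R"])[0],c["t"],c["intrinsics"],d)[0].reshape(-1,2)
def back(c,uv,z):
    p=cv2.undistortPoints(np.array([[uv]],float),c["intrinsics"],np.array([c["k1"],0,0,0,0.]))[0,0]
    d=c["R"].T@np.array([p[0],p[1],1]);o=-c["R"].T@c["t"]
    return o+d*(z-o[2])/d[2]
def b2w(P,p):
    P=np.atleast_2d(P).astype(float);c,s=np.cos(p[2]),np.sin(p[2])
    return np.c_[p[0]+c*P[:,0]-s*P[:,1],p[1]+s*P[:,0]+c*P[:,1],P[:,2]]
def w2b(W,p):
    W=np.atleast_2d(W);c,s=np.cos(p[2]),np.sin(p[2]);d=W[:,:2]-p[:2]
    return np.c_[c*d[:,0]+s*d[:,1],-s*d[:,0]+c*d[:,1],W[:,2]]
E
python3 - <<'E'
from h import *
c=pickle.load(open("top0.pkl","rb"))
uv=lambda a:(np.array(a)+.5)/5-.5+np.array([165,130])
M=np.array([[100,188,62],[-100,188,62],[53,-42,62],[-53,-42,62],[64,-173,55],[-64,-173,55]])/1000
U=np.array([uv(a) for a in [(103,50),(38,405),(497,190),(468,396),(737,222),(703,447)]])
f=lambda p:(proj(c,b2w(M,p))-U).ravel()
r=least_squares(f,[.5,0,0]);p=r.x;print(p,np.degrees(p[2]));print((r.fun.reshape(-1,2)).round(2))
np.save("board.npy",p)
for n,a,z in [("a",(373,221),.058),("b",(204,326),.058),("c",(343,357),.058),
  ("lip",(491,293),.068),("castR",(232,241),.076),("castL",(100,190),.076),("castmaxx",(250,175),.076),("castTop",(175,108),.076)]:
    w=back(c,uv(a),z);print(n,w.round(4),(w2b(w,p)*1000).round(1))
im=c["pixels"][:,:,::-1].copy()
big=cv2.resize(im[130:235,165:320],None,fx=5,fy=5,interpolation=cv2.INTER_CUBIC)
def poly(P,z,col,cl=True):
    W=b2w(np.c_[np.array(P)/1000.,np.full(len(P),z/1000)],p);q=((proj(c,W)-[165,130]+.5)*5-.5)
    cv2.polylines(big,[q.round().astype(int)],cl,col,1)
poly([(96,184),(96,12),(53,-42),(-53,-42),(-96,12),(-96,184)],50,(0,0,255))
poly([(100,188),(-100,188)],62,(0,255,0))
poly([(50,-41.5),(-50,-41.5)],68,(255,0,255))
poly([(50,-41.5),(-50,-41.5),(-50,-105.5),(50,-105.5)],50,(255,0,0))
poly([(64,-173),(-64,-173)],55,(255,0,0))
cv2.imwrite("pics/ov.png",big)
s=pickle.load(open("side0.pkl","rb"))
im=s["pixels"][:,:,::-1].copy();x0,y0=200,150
big=cv2.resize(im[y0:y0+85,x0:x0+110],None,fx=7,fy=7,interpolation=cv2.INTER_CUBIC)
def poly(P,z,col,cl=True):
    W=b2w(np.c_[np.array(P)/1000.,np.full(len(P),z/1000)],p);q=((proj(s,W)-[x0,y0]+.5)*7-.5)
    cv2.polylines(big,[q.round().astype(int)],cl,col,1)
poly([(96,184),(96,12),(53,-42),(-53,-42),(-96,12),(-96,184)],50,(0,0,255))
poly([(50,-41.5),(-50,-41.5)],68,(255,0,255))
poly([(64,-173),(-64,-173)],55,(255,0,0))
cv2.imwrite("pics/ovs.png",big)
E
```

```text
[ 0.56148944  0.08503172 -0.16758225] -9.601755572313143
[[-0.08 -0.07]
 [-0.1   0.08]
 [ 0.5   1.78]
 [ 0.21 -1.49]
 [-0.29 -0.45]
 [-0.24  0.18]]
a [0.5954 0.1044 0.058 ] [[30.2 24.7 58. ]]
b [0.5377 0.1971 0.058 ] [[-42.2 106.5  58. ]]
c [0.5203 0.1211 0.058 ] [[-46.7  28.7  58. ]]
lip [0.5538 0.0402 0.068 ] [[ -0.1 -45.4  68. ]]
castR [0.5819 0.1807 0.076 ] [[ 4.2 97.8 76. ]]
castL [0.6103 0.2526 0.076 ] [[ 20.2 173.3  76. ]]
castmaxx [0.6182 0.1711 0.076 ] [[41.5 94.3 76. ]]
castTop [0.6555 0.2121 0.076 ] [[ 71.5 141.   76. ]]
```

View pics/ov.png

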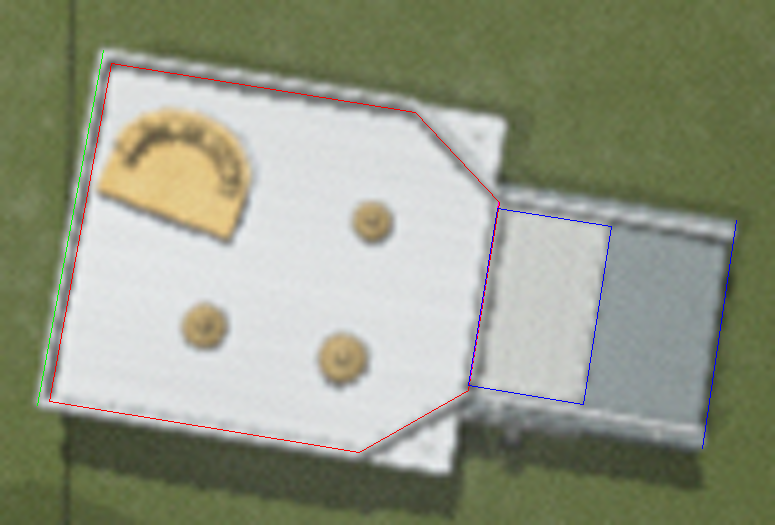

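View pics/ovs.png

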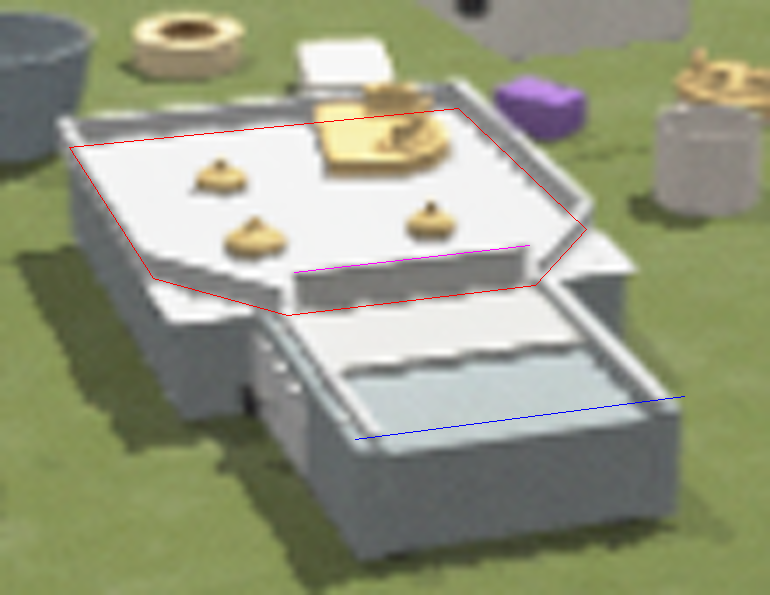

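```bash
cat > plan.py <<'E'
from h import *
from station import get_obs
from scipy.spatial.transform import Rotation as Ro
p=np.load("board.npy")
def state():
    o=get_obs();R=Ro.from_euler("xyz",o["eef_rot"])
    b=w2b(o["ee_pos"],p)[0]*1000
    return o,R,b
def show():
    o,R,b=state();yaw=np.degrees(o["eef_rot"][2])
    print("t",round(o["time_s"],2),"board mm",b.round(1),"yaw err to board",round(yaw-(np.degrees(p[2])-90),2),"rp",np.degrees(o["eef_rot"][:2]).round(2),"F",o["force"].round(1),"w",round(o["grip_width"]*1000,1))
if __name__=="__main__": show()
E
python3 - <<'E'
from plan import *
show()
o,R,b=state()
tgt=b2w([[0,-.010,.205]],p)[0]
n=12;turn=(np.degrees(o["eef_rot"][2])-(np.degrees(p[2])-90))/n
print("turn/row",turn)
d=(tgt-o["ee_pos"])/n
for i in range(n):
    print((R.inv().apply(d)*1000).round(1).tolist()); R=R*Ro.from_rotvec([0,np.radians(turn),0])
E
```

```text
t 0.1 board mm [-395.3  353.1  205. ] yaw err to board 74.81 rp [-90.06   0.  ] F [-0.5 -0.6 -0.1] w 93.9
turn/row 6.233762529764761
[39.7, 0.0, -20.6]
[41.7, 0.0, -16.1]
[43.2, 0.0, -11.5]
[44.2, 0.0, -6.7]
[44.7, 0.0, -1.9]
[44.6, 0.0, 3.0]
[44.0, 0.0, 7.8]
[42.9, 0.0, 12.5]
[41.3, 0.0, 17.1]
[39.2, 0.0, 21.5]
[36.7, 0.0, 25.6]
[33.7, 0.0, 29.5]
```

Emit:
step_arm([
  [39.7,0,-20.6,0,6.234,0],
  [41.7,0,-16.1,0,6.234,0],
  [43.2,0,-11.5,0,6.234,0],
  [44.2,0,-6.7,0,6.234,0],
  [44.7,0,-1.9,0,6.234,0],
  [44.6,0,3.0,0,6.234,0],
  [44.0,0,7.8,0,6.234,0],
  [42.9,0,12.5,0,6.234,0],
  [41.3,0,17.1,0,6.234,0],
  [39.2,0,21.5,0,6.234,0],
  [36.7,0,25.6,0,6.234,0],
  [33.7,0,29.5,0,6.234,0],
], gripper=-0.66)

```text
time_s: 1.6
ee_pos: [0.5604, 0.0742, 0.2052]
eef_rot: [-1.571, -0.0, -1.742]
force: [-0.2, 0.5, 1.0]
grip_width: 0.0163
```

```bash
python3 plan.py
```

```text
t 1.6 board mm [  0.8 -10.9 205.2] yaw err to board -0.21 rp [-90.03  -0.  ] F [-0.2  0.5  1. ] w 16.3
```

Emit:
step_arm([
  [0,40,0,0,0,0],
  [0,40,0,0,0,0],
  [0,30,0,0,0,0],
  [3,20,-1,0,0,0],
  [3,13,0,0,0,0],
  [0,6,0,0,0,0],
  [0,0,0,0,0,0],
])

```text
time_s: 2.48
ee_pos: [0.5579, 0.0697, 0.0566]
eef_rot: [-1.571, 0.0, -1.739]
force: [0.7, -0.0, 0.9]
grip_width: 0.0157
```

```bash
python3 plan.py; cat > snap.py <<'E'
import sys
from plan import *
from station import camera
def snap(k):
    out=[]
    for n,(x,y,w,h) in (("top",(165,125,155,115)),("side",(195,110,120,130))):
        if n not in sys.argv[2:]: continue
        c=camera(n);pickle.dump(c,open(f"{n}{k}.pkl","wb"))
        f=5 if n=="top" else 4.5
        cv2.imwrite(f"pics/{n}{k}.png",cv2.resize(c["pixels"][y:y+h,x:x+w,::-1],None,fx=f,fy=f,interpolation=cv2.INTER_CUBIC))
snap(sys.argv[1])
E
python3 snap.py 1 side
```

```text
t 2.48 board mm [ -1.  -15.7  56.6] yaw err to board -0.01 rp [-89.99   0.  ] F [ 0.7 -0.   0.9] w 15.7
```

View pics/side1.png

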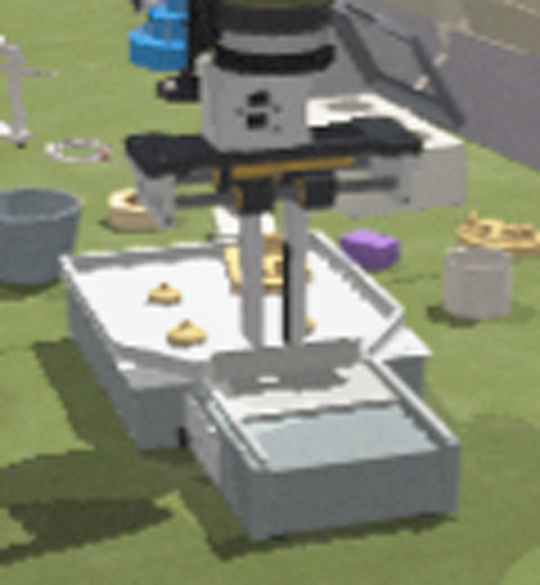

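The fingers (x 245–305, row 345) stand on the deck side just behind the lip. Now I push it.

Emit:
step_arm([
  [8,0,0.5,0,0,0],
  [8,0,0.5,0,0,0],
  [8,0,0,0,0,0],
  [8,0,0,0,0,0],
  [8,0,0,0,0,0],
  [8,0,0,0,0,0],
  [8,0,0,0,0,0],
  [6,0,0,0,0,0],
  [4,0,0,0,0,0],
  [3,0,0,0,0,0],
])

```text
time_s: 3.78
ee_pos: [0.5472, 0.0013, 0.0564]
eef_rot: [-1.571, -0.0, -1.738]
force: [1.4, 2.2, 0.7]
grip_width: 0.0161
```

```bash
python3 plan.py
```

```text
t 3.77 board mm [ -0.1 -84.9  56.4] yaw err to board -0.0 rp [-90.  -0.] F [1.4 2.2 0.7] w 16.1
```

Force 2 N: sliding. Continue in small steps to the stop.

Emit:
step_arm([
  [2,0,0,0,0,0],
  [2,0,0,0,0,0],
  [2,0,0,0,0,0],
  [0,0,0,0,0,0],
])

```text
time_s: 4.28
ee_pos: [0.5467, -0.0017, 0.0565]
eef_rot: [-1.57, 0.004, -1.738]
force: [6.0, 22.2, -0.8]
grip_width: 0.0159
```

```bash
python3 plan.py
```

```text
t 4.28 board mm [ -0.1 -88.   56.5] yaw err to board 0.02 rp [-89.97   0.25] F [ 6.  22.2 -0.8] w 15.9
```

Emit:
step_arm([
  [-10,-5,0,0,0,0],
  [-15,-20,0,0,0,0],
  [-30,-20,-10,0,0,0],
  [-35,0,-15,0,0,0],
  [-35,0,-15,0,0,0],
  [-21,0,-7,0,0,0],
  [0,0,0,0,0,0],
])

```text
time_s: 5.15
ee_pos: [0.5239, 0.1483, 0.1014]
eef_rot: [-1.571, -0.0, -1.736]
force: [-0.4, -0.3, -0.6]
grip_width: 0.0159
```

```bash
python3 plan.py; python3 snap.py 2 top side
```

```text
t 5.15 board mm [-47.6  56.2 101.4] yaw err to board 0.11 rp [-9.001e+01 -3.000e-02] F [-0.4 -0.3 -0.6] w 15.9
```

View pics/side2.png

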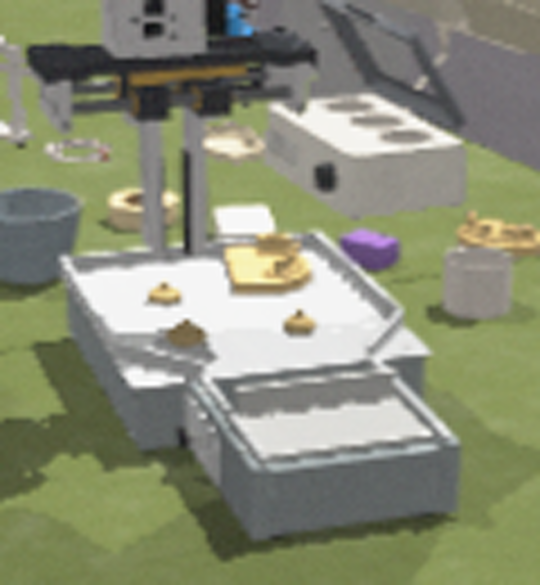

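View pics/top2.png

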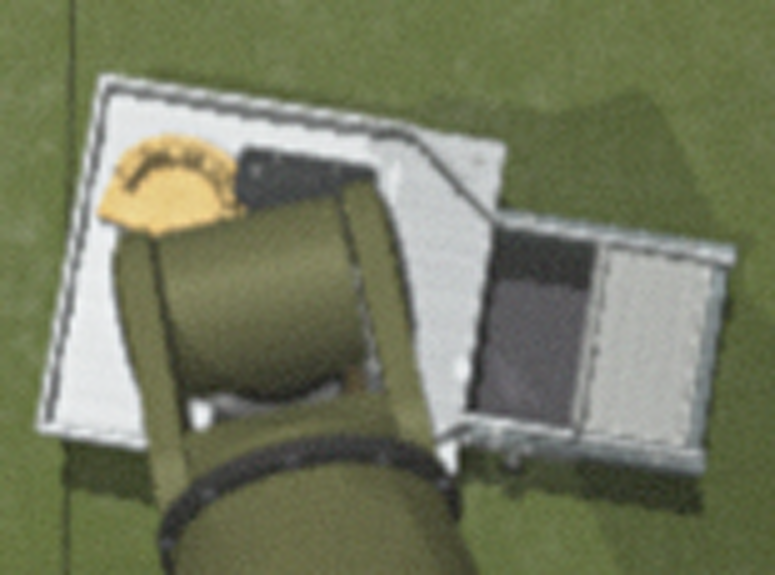

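The cover is open: the pit shows at cols 490–590 of the top crop, the lip at about col 585, and the plate reaches the shelf end. Button c is still in front of the fingers. I lower behind c, aiming for y≈64.

Emit:
step_arm([
  [-8,10,0,0,0,0],
  [0,18,0,0,0,0],
  [0,12,0,0,0,0],
  [0,7,0,0,0,0],
  [0,0,0,0,0,0],
])

```text
time_s: 5.88
ee_pos: [0.5254, 0.1551, 0.0539]
eef_rot: [-1.572, -0.0, -1.739]
force: [-0.4, 0.2, -0.0]
grip_width: 0.0159
```

```bash
python3 plan.py; python3 snap.py 3 side
```

```text
t 5.88 board mm [-47.2  63.1  53.9] yaw err to board -0.01 rp [-9.005e+01 -2.000e-02] F [-0.4  0.2 -0. ] w 15.9
```

View pics/side3.png

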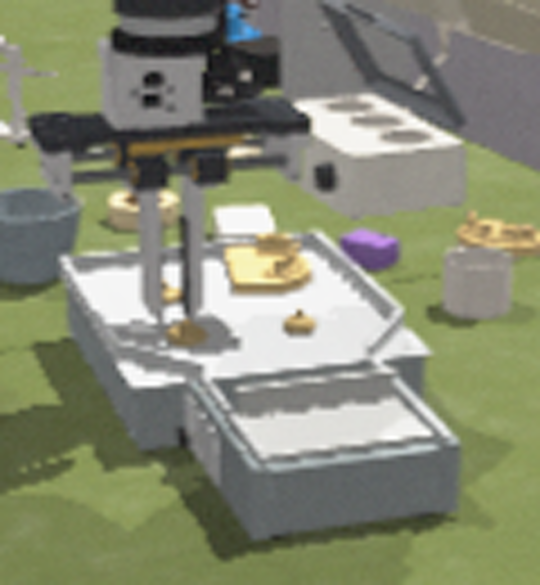

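Emit:
step_arm([
  [9,0,0,0,0,0],
  [9,0,0,0,0,0],
  [10,0,2,0,0,0],
  [10,0,3,0,0,0],
  [10,0,4,0,0,0],
  [10,0,4,0,0,0],
  [10,0,4,0,0,0],
  [10,0,4,0,0,0],
])

```text
time_s: 6.92
ee_pos: [0.5335, 0.0742, 0.0545]
eef_rot: [-1.571, 0.0, -1.738]
force: [-0.6, 0.5, 0.6]
grip_width: 0.0165
```

```bash
python3 plan.py; python3 snap.py 4 side
```

```text
t 6.92 board mm [-25.8 -15.4  54.5] yaw err to board -0.01 rp [-90.   0.] F [-0.6  0.5  0.6] w 16.5
```

View pics/side4.png

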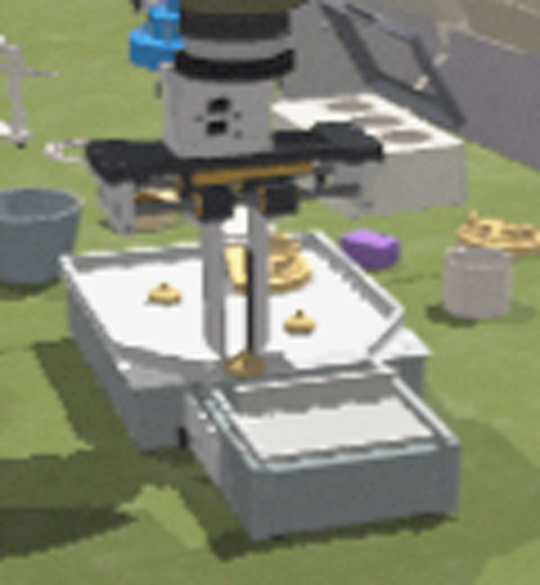

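Button c sits in the notch at (243,363), at the deck's edge. I push on by 30 mm.

Emit:
step_arm([
  [10,0,3,0,0,0],
  [10,0,3,0,0,0],
  [10,0,2,0,0,0],
  [2,0,0,0,0,0],
])

```text
time_s: 7.48
ee_pos: [0.5358, 0.0412, 0.0544]
eef_rot: [-1.571, -0.0, -1.739]
force: [-0.1, 0.8, 0.0]
grip_width: 0.0162
```

```bash
python3 plan.py; python3 snap.py 5 side
```

```text
t 7.47 board mm [-18.  -47.5  54.4] yaw err to board -0.05 rp [-90.01  -0.  ] F [-0.1  0.8  0. ] w 16.2
```

View pics/side5.png

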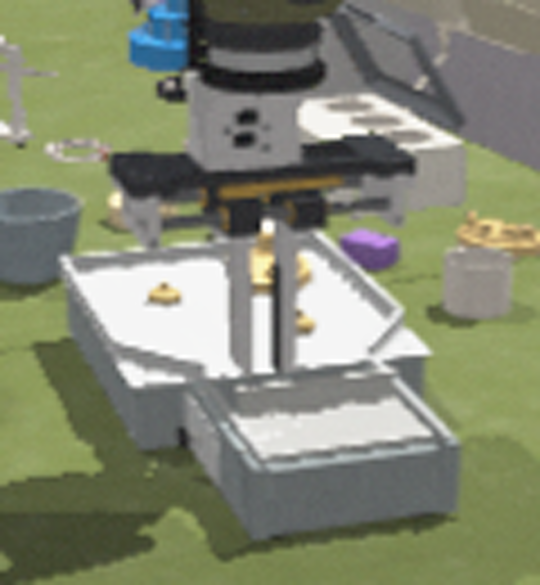

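c has gone into the pit. Next is b, with the fingers behind it at (-42, 140).

Emit:
step_arm([
  [-5,-15,0,0,0,0],
  [-15,-20,0,0,0,0],
  [-30,-10,-4,0,0,0],
  [-40,0,-5,0,0,0],
  [-40,0,-5,0,0,0],
  [-40,0,-5,0,0,0],
  [-18,10,-5,0,0,0],
  [0,18,0,0,0,0],
  [0,12,0,0,0,0],
  [0,6,0,0,0,0],
  [0,0,0,0,0,0],
])

```text
time_s: 8.9
ee_pos: [0.5436, 0.2306, 0.0531]
eef_rot: [-1.571, -0.0, -1.739]
force: [-0.3, -0.0, -0.0]
grip_width: 0.0162
```

```bash
python3 plan.py; python3 snap.py 6 side top
```

```text
t 8.9 board mm [-41.9 140.6  53.1] yaw err to board -0.06 rp [-9.003e+01 -2.000e-02] F [-0.3 -0.  -0. ] w 16.2
```

View pics/side6.png

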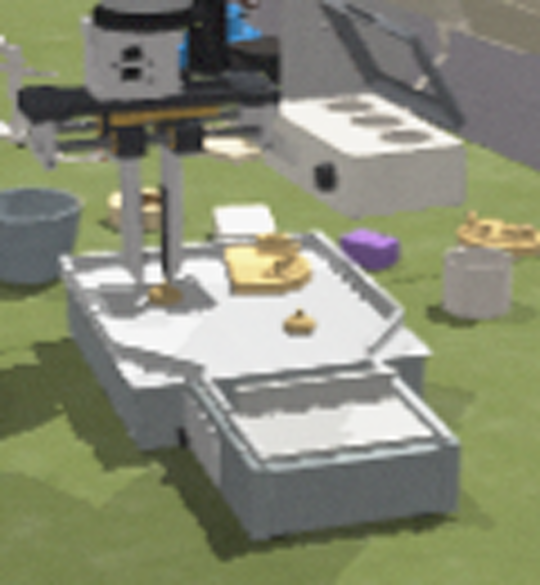

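View pics/top6.png

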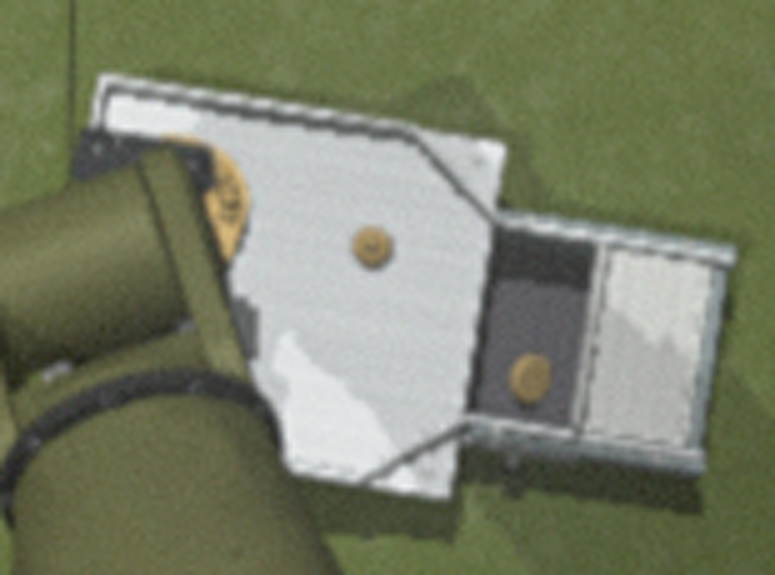

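c lies flat in the pit at (530,378) of the top crop. The fingers are behind b at about (166,294) of the side crop. Sweep b now.

Emit:
step_arm([
  [8,0,1,0,0,0],
  [9,0,1,0,0,0],
  [10,0,0,0,0,0],
  [12,0,1,0,0,0],
  [12,0,1,0,0,0],
  [12,0,2,0,0,0],
  [12,0,2,0,0,0],
  [12,0,2,0,0,0],
  [12,0,2,0,0,0],
  [12,0,2,0,0,0],
  [12,0,2,0,0,0],
  [12,0,2,0,0,0],
])

```text
time_s: 10.5
ee_pos: [0.5388, 0.0944, 0.0535]
eef_rot: [-1.571, -0.0, -1.738]
force: [0.0, -0.1, -0.6]
grip_width: 0.0161
```

```bash
python3 plan.py; python3 snap.py 7 side
```

```text
t 10.5 board mm [-24.    5.5  53.5] yaw err to board -0.0 rp [-90.  -0.] F [ 0.  -0.1 -0.6] w 16.1
```

View pics/side7.png

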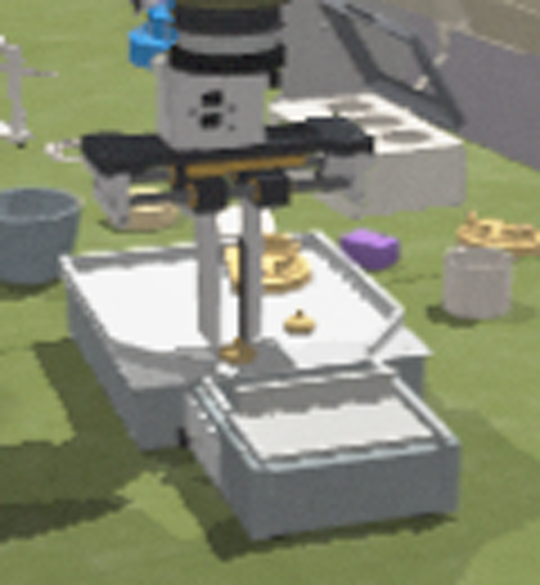

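b is in the notch at (238,352). I push it over, drifting toward +x.

Emit:
step_arm([
  [10,0,4,0,0,0],
  [10,0,5,0,0,0],
  [10,0,5,0,0,0],
  [10,0,5,0,0,0],
  [10,0,3,0,0,0],
  [4,0,0,0,0,0],
  [0,-10,0,0,0,0],
  [-15,-30,0,0,0,0],
  [-30,0,8,0,0,0],
  [-35,0,13,0,0,0],
  [-30,0,13,0,0,0],
  [0,0,0,0,0,0],
])

```text
time_s: 12.05
ee_pos: [0.6037, 0.143, 0.0939]
eef_rot: [-1.57, 0.0, -1.736]
force: [0.4, -0.3, -0.2]
grip_width: 0.016
```

```bash
python3 plan.py; python3 snap.py 8 side top
```

```text
t 12.05 board mm [32.  64.2 93.9] yaw err to board 0.13 rp [-8.997e+01  2.000e-02] F [ 0.4 -0.3 -0.2] w 16.0
```

View pics/side8.png

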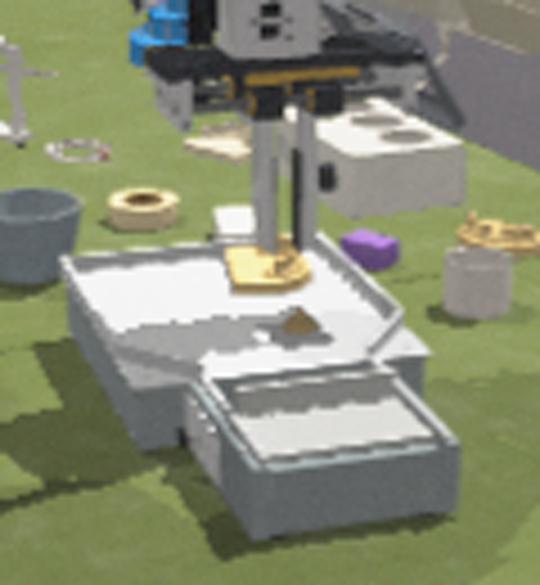

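View pics/top8.png

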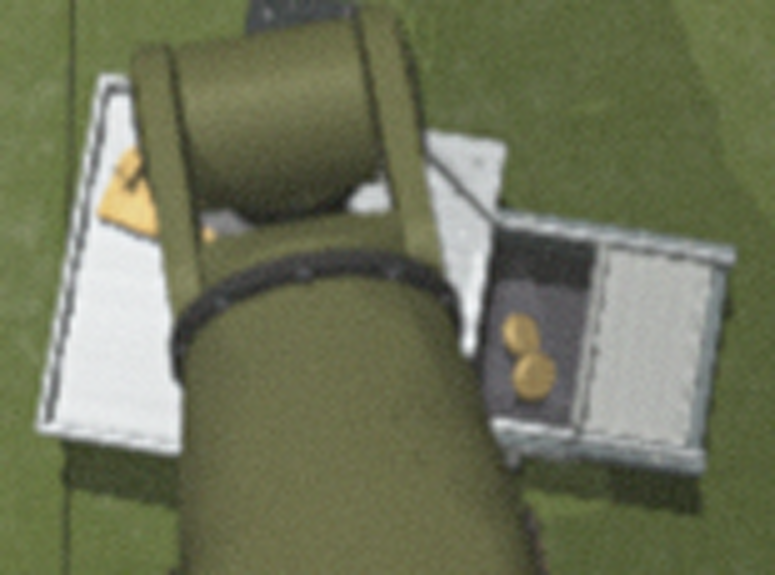

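c and b are both in the pit, at (520,330) and (533,375). I lower behind a with the cast more than 20 mm further back.

Emit:
step_arm([
  [3,10,0,0,0,0],
  [0,15,0,0,0,0],
  [0,10,0,0,0,0],
  [0,5.5,0,0,0,0],
  [0,0,0,0,0,0],
])

```text
time_s: 12.78
ee_pos: [0.6027, 0.1381, 0.0525]
eef_rot: [-1.571, -0.0, -1.738]
force: [0.6, -0.5, 0.9]
grip_width: 0.0163
```

```bash
python3 plan.py; python3 snap.py 9 side
```

```text
t 12.78 board mm [31.8 59.2 52.5] yaw err to board -0.0 rp [-9.004e+01 -1.000e-02] F [ 0.6 -0.5  0.9] w 16.3
```

View pics/side9.png

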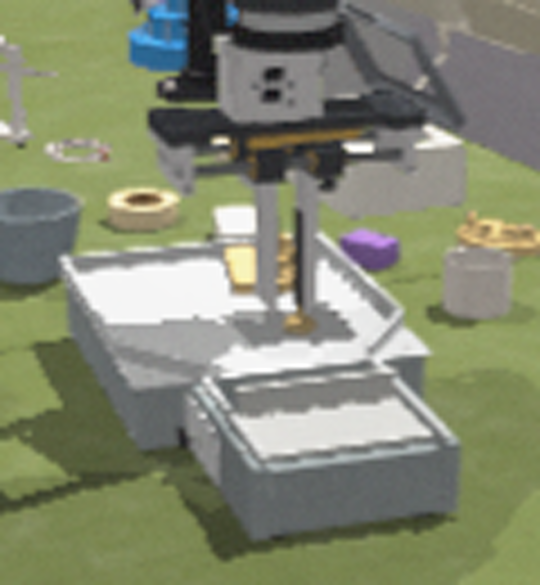

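The fingers bracket a at (300,322). Sweep it.

Emit:
step_arm([
  [8,0,0,0,0,0],
  [9,0,0,0,0,0],
  [10,0,0,0,0,0],
  [11,0,-1,0,0,0],
  [11,0,-1,0,0,0],
  [11,0,-1,0,0,0],
  [11,0,-1,0,0,0],
  [10,0,-1,0,0,0],
  [10,0,-1,0,0,0],
  [10,0,-1,0,0,0],
  [8,0,0,0,0,0],
  [0,0,0,0,0,0],
])

```text
time_s: 14.32
ee_pos: [0.5777, 0.0313, 0.053]
eef_rot: [-1.571, 0.0, -1.739]
force: [-0.6, -0.0, -0.8]
grip_width: 0.0162
```

```bash
python3 plan.py; python3 snap.py 10 side top
```

```text
t 14.32 board mm [ 25.  -50.2  53. ] yaw err to board -0.04 rp [-90.   0.] F [-0.6 -0.  -0.8] w 16.2
```

View pics/side10.png

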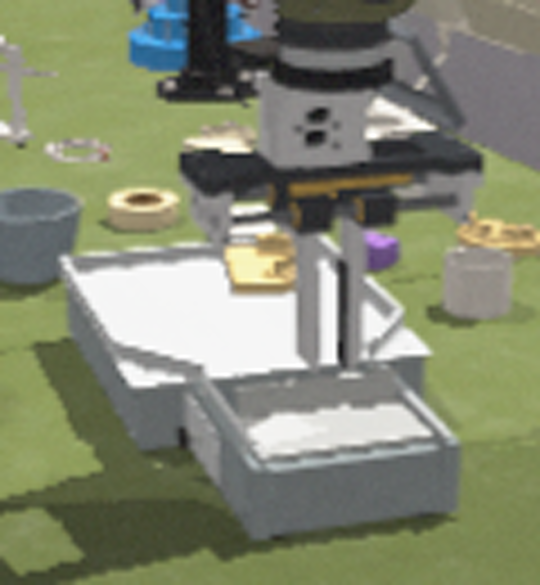

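View pics/top10.png

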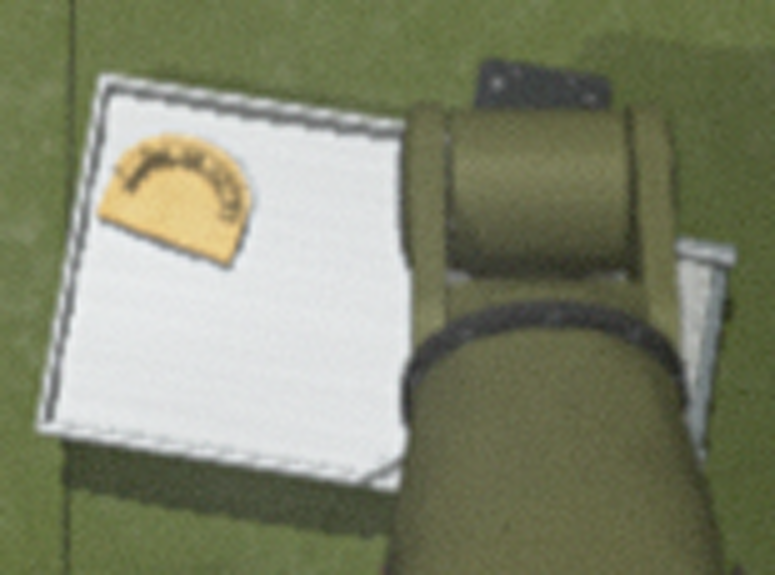

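The deck is clear. I lift and back off so the top camera can see into the pit.

Emit:
step_arm([
  [0,-15,0,0,0,0],
  [-15,-25,0,0,0,0],
  [-35,-10,0,0,0,0],
  [-40,0,0,0,0,0],
  [-20,0,0,0,0,0],
])

```text
time_s: 15.05
ee_pos: [0.5963, 0.1421, 0.1039]
eef_rot: [-1.57, 0.0, -1.737]
force: [0.8, -0.1, -0.3]
grip_width: 0.0163
```

```bash
python3 snap.py 11 top;python3 plan.py
```

```text
t 15.1 board mm [ 24.6  63.4 103.6] yaw err to board 0.13 rp [-8.996e+01  4.000e-02] F [ 0.9  1.5 -0.6] w 16.0
```

View pics/top11.png

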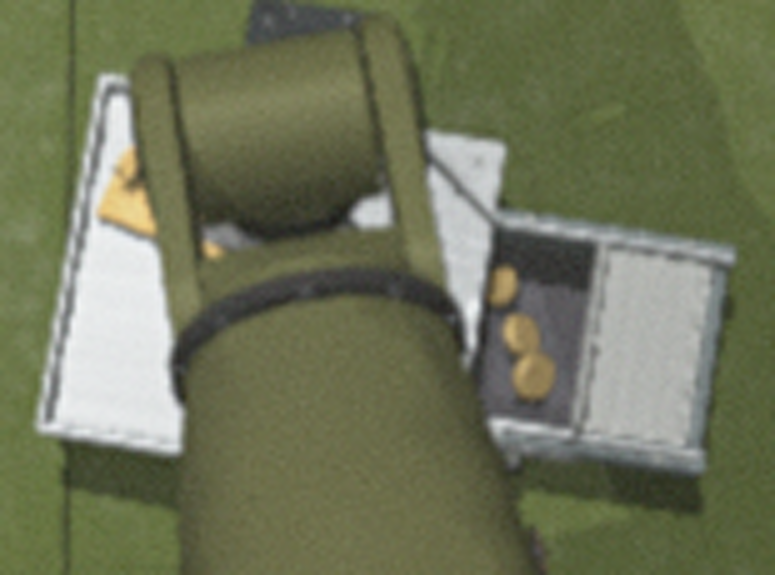

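All three buttons are in the pit, at (503,287), (520,330) and (533,375). I go beyond the lip, to y≈-128.

Emit:
step_arm([
  [20,0,-3,0,0,0],
  [40,0,-5,0,0,0],
  [40,0,-5,0,0,0],
  [40,0,-5,0,0,0],
  [35,0,-5,0,0,0],
  [15,5,-2,0,0,0],
  [0,15,0,0,0,0],
  [0,15,0,0,0,0],
  [0,8,0,0,0,0],
  [0,4,0,0,0,0],
  [0,0,0,0,0,0],
])

```text
time_s: 16.48
ee_pos: [0.5398, -0.0425, 0.0558]
eef_rot: [-1.571, -0.0, -1.738]
force: [1.7, -0.4, -0.1]
grip_width: 0.0158
```

```bash
python3 plan.py; python3 snap.py 12 side
```

```text
t 16.48 board mm [-1.000e-01 -1.294e+02  5.580e+01] yaw err to board 0.03 rp [-90.01  -0.  ] F [ 1.7 -0.4 -0.1] w 15.8
```

View pics/side12.png

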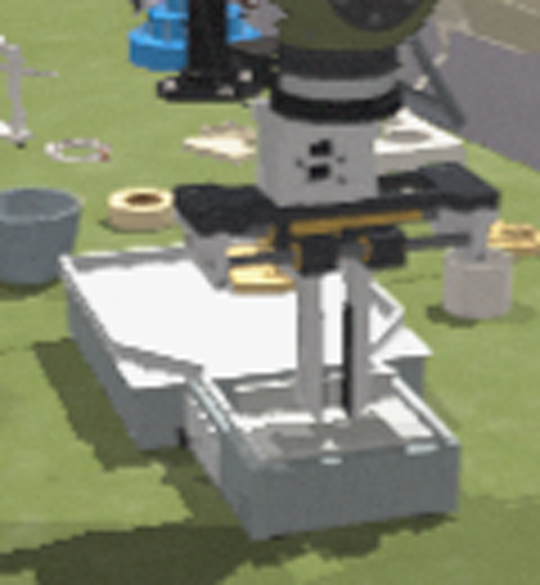

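Emit:
step_arm([
  [-8,0,0,0,0,0],
  [-8,0,0,0,0,0],
  [-8,0,0,0,0,0],
  [-8,0,0,0,0,0],
  [-8,0,0,0,0,0],
  [-8,0,0,0,0,0],
  [-8,0,0,0,0,0],
  [-8,0,0,0,0,0],
  [-5,0,0,0,0,0],
  [-3,0,0,0,0,0],
  [-2,0,0,0,0,0],
])

```text
time_s: 17.9
ee_pos: [0.5521, 0.0302, 0.0559]
eef_rot: [-1.571, -0.0, -1.738]
force: [-0.2, -1.8, 0.7]
grip_width: 0.0162
```

Emit:
step_arm([
  [-2,0,0,0,0,0],
  [-2,0,0,0,0,0],
  [-1.5,0,0,0,0,0],
  [0,0,0,0,0,0],
])

```text
time_s: 18.4
ee_pos: [0.5529, 0.0346, 0.056]
eef_rot: [-1.571, -0.002, -1.738]
force: [-1.4, -9.4, 2.1]
grip_width: 0.0159
```

```bash
python3 plan.py
```

```text
t 18.4 board mm [ -0.1 -51.2  56. ] yaw err to board -0.01 rp [-9.001e+01 -9.000e-02] F [-1.4 -9.4  2.1] w 15.9
```

Emit:
step_arm([
  [-1,0,0,0,0,0],
  [-1,0,0,0,0,0],
  [0,0,0,0,0,0],
])

```text
time_s: 18.77
ee_pos: [0.5529, 0.035, 0.056]
eef_rot: [-1.572, -0.004, -1.739]
force: [-3.9, -20.9, 3.7]
grip_width: 0.0154
```

```bash
python3 plan.py
```

```text
t 18.77 board mm [ -0.1 -50.8  56. ] yaw err to board -0.02 rp [-90.04  -0.24] F [ -3.9 -20.9   3.7] w 15.4
```

That is a hard stop: 21 N for 0.4 mm. I back off and lift away.

Emit:
step_arm([
  [5,0,0,0,0,0],
  [5,-10,0,0,0,0],
  [0,-40,0,0,0,0],
  [0,-50,0,0,0,0],
  [20,-40,0,0,0,0],
  [50,0,-20,0,0,0],
  [55,0,-20,0,0,0],
  [55,0,-20,0,0,0],
  [40,0,-10,0,0,0],
  [0,0,0,0,0,0],
])

```text
time_s: 20.02
ee_pos: [0.4451, -0.1793, 0.1967]
eef_rot: [-1.57, -0.0, -1.742]
force: [0.9, 0.3, 0.2]
grip_width: 0.0161
```

```bash
python3 plan.py; python3 - <<'E'
from station import camera
import cv2,pickle
for n in("top","side"):
    c=camera(n);cv2.imwrite(f"pics/{n}F.png",c["pixels"][:,:,::-1]);
    pickle.dump(c,open(n+"F.pkl","wb"))
a=cv2.imread("pics/topF.png");cv2.imwrite("pics/topFc.png",cv2.resize(a[130:235,165:320],None,fx=5,fy=5,interpolation=cv2.INTER_CUBIC))
E
```

```text
t 20.02 board mm [ -70.6 -280.   196.7] yaw err to board -0.18 rp [-8.995e+01 -1.000e-02] F [0.9 0.3 0.2] w 16.1
```

View pics/topF.png

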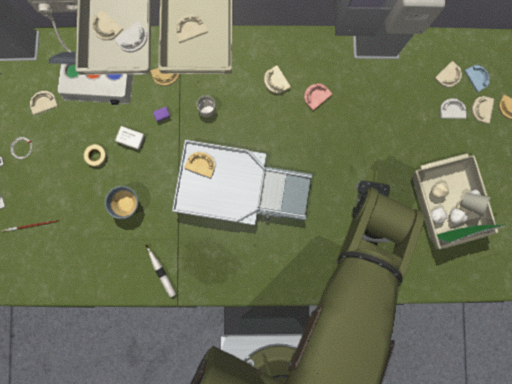

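View pics/topFc.png

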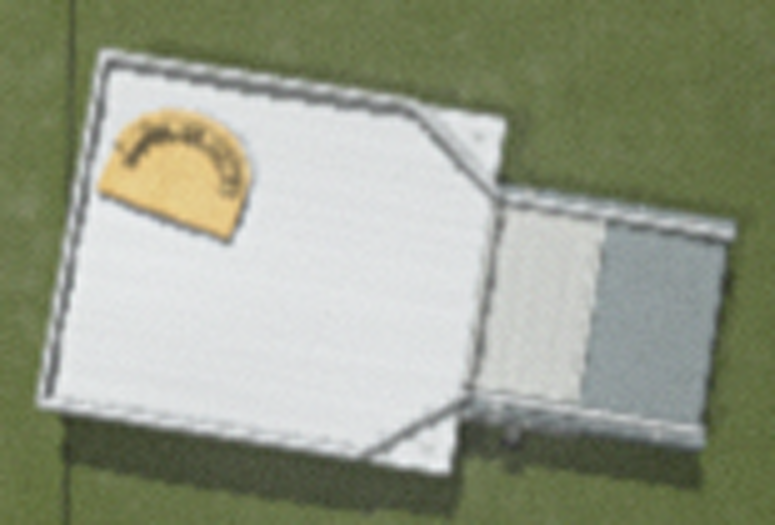

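View pics/sideF.png

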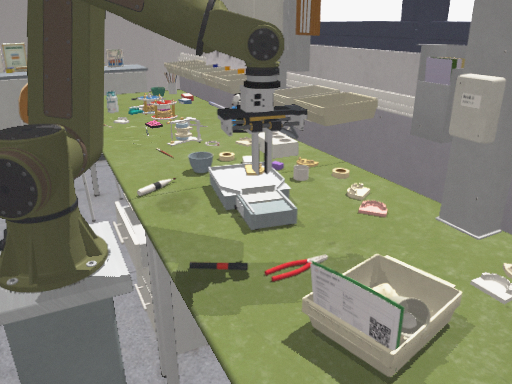

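The cover is shut (lip at col ~490, plate edge at ~605 of the crop) and the cast is at the same pixels as before. The bowl at (122,204) of the top view and the pliers at (297,267) of the side view have not moved. I hand in.

```bash
python3 -c "
from station import job,get_obs
print(get_obs()['joint_vel'].round(3));print(job.hand_in())"
```

```text
[ 0.026  0.008  0.001 -0.002 -0.001  0.001]
the job is handed in; nothing more can be done
None
```

I opened the cover by its lip, swept the three buttons into the hopper one at a time, and pushed the cover shut again. The job was handed in at about 20 s of the 61 s allowed; no verdict was reported.

- **Cover:** It was pushed to a hard stop both ways, about 22 N when opening and 21 N when shutting. The last top view shows it shut.
- **Buttons:** The top view before closing showed all three (c, b, then a) in the pit, and the deck is empty in the last view.
- **Left alone:** The cast, bowl and pliers are where they started. The arm hid the pliers in the last top view, so I checked them in the side view only.
- **Disagreement:** The stop positions suggest my camera-based board position was off by about 1–3 mm along its length. The stops, not the position, set where I stopped pushing.
- **At hand-in:** The gripper was clear of everything, about 0.2 m above the bench.

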